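# Sweep the spent battery packs into the catch pan

### The job

Clear the repair counter: take the wooden pusher from its rubber mat and sweep the three spent battery packs along the counter into the three-sided metal pan, so that all three lie flat and wholly inside it. Touch the packs with the pusher only, never with the gripper, keep them on the counter, and leave the cup and the tin undisturbed. Then stand the pusher upright on its mat again and let go.

Things in the scene. Friction and masses are not known exactly. Their poses are not given: they have to be found in the camera images.
- pan: Low fixed metal pan, 186 mm deep (its x), 232 mm wide (its y); three walls 30 mm high, 6 mm thick. The fourth side, at its x = -93 mm, is the open mouth, facing its -x, roughly to the robot's right. Inside: x -93 to +87 mm, y -110 to +110 mm. Its floor is level with the counter, no sill. Origin: centre of the outline, on the counter.
- mat: Black rubber mat, 180 mm (its x) by 150 mm (its y), 3 mm thick, fixed. Origin: centre of its underside, on the counter.
- pusher_grip (a point): Loose wooden pusher, 0.22 kg, upright on the mat; the point: mid-handle, 66 mm above its underside. Foot, 30 mm high: bar 104 mm long (x), 24 mm thick (y), a 6 mm cheek plate across each end, 60 mm along y: an H from above, with a pocket 92 mm wide, 18 mm deep on both faces. It pushes along +y or -y. Handle: upright board 70 (x) by 22 mm (y), 30 to 94 mm high, pinched across the 22 mm.
- long_pack_center (a point): Spent battery pack, black and grey plastic block 70 x 40 x 24 mm (x, y, z), about 0.11 kg, loose on the counter. The point is its centre; z up.
- wide_pack_center (a point): Spent battery pack, black and grey plastic block 60 x 48 x 20 mm (x, y, z), about 0.10 kg, loose on the counter. The point is its centre; z up.
- round_pack_center (a point): Spent battery pack, black disc 60 mm in diameter, 22 mm high, about 0.12 kg, lying flat, loose on the counter. The point is its centre.
- cup: Dark blue lightweight (80 g) drinking cup, 90 mm high, 68 mm across at the rim, standing loose among the packs: one pack on the robot's side of it, one on the far side, one between it and the pan. Origin: centre of its underside. It must stay where it is.
- tin: Round metal tin, 60 mm in diameter, 55 mm high, loose, beyond the packs. Origin: centre of its underside. To be left alone.

How it is judged (in metres and radians):
On the way, in this order (a step that is already met when the one before it is completed fails the run):
1. the pusher is held in the gripper, off its resting place (contact force between the fingers and pusher above 1 N and distance of pusher_grip from where it was at the start of the episode above 0.04 m), for 0.2 s.
2. all three packs lie inside the pan while the pusher is still held (x of long_pack_center in the frame of pan between -0.075 and 0.09 m and y of long_pack_center in the frame of pan between -0.11 and 0.11 m and height (world z) of each of long_pack_center, wide_pack_center, round_pack_center below 0.018 m and x of wide_pack_center in the frame of pan between -0.075 and 0.09 m and y of wide_pack_center in the frame of pan between -0.11 and 0.11 m and x of round_pack_center in the frame of pan between -0.075 and 0.09 m and y of round_pack_center in the frame of pan between -0.11 and 0.11 m and contact force between the fingers and pusher above 1 N), for 0.2 s.
3. the pusher stands on its mat, released (x of pusher_grip in the frame of mat between -0.085 and 0.085 m and y of pusher_grip in the frame of mat between -0.07 and 0.07 m and angle between pusher_grip's own z axis and vertical below 0.1 rad and height (world z) of pusher_grip between 0.064 and 0.075 m and contact force between the fingers and pusher below 0.5 N), for 0.2 s.
At the end, for the whole second after the job is handed in: All three packs lie flat in the pan, each centre 18 mm or more behind the mouth line, between the walls and under 18 mm high; the pusher stands upright (0.1 rad) on the mat, its handle point within 85 mm (mat x) and 70 mm (mat y) of the mat centre, 64 to 75 mm high; all at rest (x of long_pack_center in the frame of pan between -0.075 and 0.09 m and y of long_pack_center in the frame of pan between -0.11 and 0.11 m and height (world z) of each of long_pack_center, wide_pack_center, round_pack_center below 0.018 m and x of wide_pack_center in the frame of pan between -0.075 and 0.09 m and y of wide_pack_center in the frame of pan between -0.11 and 0.11 m and x of round_pack_center in the frame of pan between -0.075 and 0.09 m and y of round_pack_center in the frame of pan between -0.11 and 0.11 m and x of pusher_grip in the frame of mat between -0.085 and 0.085 m and y of pusher_grip in the frame of mat between -0.07 and 0.07 m and angle between pusher_grip's own z axis and vertical below 0.1 rad and height (world z) of pusher_grip between 0.064 and 0.075 m and linear speed of each of long_pack, wide_pack, round_pack, pusher below 0.02 m/s); the robot touches nothing.
It fails at once if the blue cup is shifted more than 20 mm or tipped (distance of cup from where it was at the start of the episode above 0.02 m or angle between cup's own z axis and vertical above 0.25 rad).
It fails at once if the metal tin is shifted more than 20 mm or tipped (distance of tin from where it was at the start of the episode above 0.02 m or angle between tin's own z axis and vertical above 0.25 rad).
It fails at once if a pack is touched by the gripper or arm (contact force between any of the fingers, the arm and long_pack above 1 N or contact force between any of the fingers, the arm and wide_pack above 1 N or contact force between any of the fingers, the arm and round_pack above 1 N).
It fails at once if a pack is lifted off the counter (centre above 50 mm) (height (world z) of any of long_pack_center, wide_pack_center, round_pack_center above 0.05 m).
It also fails if it takes over 72 s, if anything falls off the work surface, if the arm or the gripper's body presses on something with over 40 N, if the wrist force passes 120 N, or if a joint passes its speed limit or range.

### The arm

A 6-joint arm with a two-finger parallel gripper is mounted at the origin on the work surface. World frame = base frame: x ahead of the robot, y to its left, z up, the work surface at z = 0. Lengths are in m, angles in degrees, forces in N, time in s.
With the tool pointing down it reaches from about 0.275 to 0.725 m from the base axis. Payload 5.6 kg.
Tool frame: the origin (TCP) lies at the very end of the fingers, on their centre line; the grasp point (between the pads) lies r.pinch_z behind it (r.pinch_z is the distance from the TCP to the grasp point, in m); z points along the fingers, y is the direction in which the jaws open and shut (so a half turn about z gives the same grasp; the last joint's range is limited). The gripper opens to 85 mm and grips with 20 to 120 N. Pads are 22 mm wide; open, the fingers measure 114 mm over their backs; the gripper's body (76 mm by 85 mm) begins 54 mm behind the grasp point. The pads swing forward as they close: fully open they stand 13 mm farther back than shut.
Start: joints at [88.9, 14.616, 6.199, 0, -81.583, -16.306], TCP at [0.165, 0.525, 0.231] pointing down, gripper open.
Joint ranges: [-168.99, 168.99], [-69.2, 112.95], [-62.41, 85.93], [-164.36, 98.24], [-168.68, -3.75], [-174.98, 174.98]. Speed limits (degrees/s): [147.25, 147.25, 180, 180, 180, 180].

### API

Orientations are given as a 3x3 rotation matrix whose columns are the frame's x, y, z axes.
In Python, from rig import telemetry, eyes, order, nets, r gives the robot as it stands.
- The arm moves only by the shell command python3 -m handwheel 'ROWS' [OPENING]. ROWS is JSON, a list of rows, each an object of numbers: "dx", "dy", "dz": the shift along the tool's x, y, z in cm; "ax", "ay", "az": the turn, a rotation vector about the tool's x, y, z in degrees. In form: [{"dx": .., "dy": .., "dz": .., "ax": .., "ay": .., "az": ..}, ...]. A call has exactly 8 rows; each row is the pose to reach, as a shift and turn from the pose commanded when the call began, along the tool's axes at that moment; what a row does not reach only later rows make up. A row lasts 1/10 s, in which the tool goes at most 50 mm and 8.59 degrees, less where a joint would pass 70% of its speed; a pose out of reach is approached as far as the arm can. A call with a gripper value outside its range is refused whole. OPENING is the closure in counts, from 0 (fully open) to 255 (shut), set as the call begins (- or left out, the last holds). The fingers move at their own pace and stop on an object; the grip force is fixed at half the most. Time passes only in rows, so rows that repeat a pose let the fingers close, or fill a call up. It gives the time, the measured TCP pose, the force and the opening at its end, in the units of the state.
- telemetry.get_state(): the state, without advancing time (a new reading comes with each control period).
- eyes.camera(name): name is "scene" or "top"; returns the picture (480x640x3 uint8, red, green, blue); there is no depth.
- eyes.get_calibration(name): a dict with "camera_matrix" (3x3 intrinsics, pixels), "xyz" and "rotation" of the camera in the world. Camera axes: x right, y down, z forward; pixel columns grow to the right and rows downward; lengths in m; the calibration is good to about 2 mm. A picture is of the moment at which its call begins. get_calibration takes no time and is no camera call.
- order.finish_job(): hands the job in, once; it reports no verdict.
Trained networks look in the newest picture that a camera, given by its name, has taken for a name from the list of things; names that differ only in an ending like _2 or _b are one class to them, and where a whole thing is asked for, a point or a joint stands for the part that bears it (a point fixed in the world has none). Each returns a list of dicts, best first, with "conf" (0 to 1); they miss things now and then, are a little off and sometimes report something else, mostly with a low value. They report only what shows in the picture. A call takes as long as a camera call.
- nets.trace(camera, target): "pixels" (480x640 bool, what is visible of it) and "box" ([centre column, centre row, width, height] as shares, 0 to 1, of the picture: columns of its width, rows of its height, round what is visible of it).
- nets.spot_point(camera, target): "at" ([column, row] as shares, 0 to 1, of the picture: columns of its width, rows of its height: a listed point, or the origin of a listed thing).
The state is a dict: "time_s": time; "joint_positions": joint angles; "joint_velocities": joint speeds; "joint_efforts": joint torques, N m; "position": TCP position; "eef_rot": TCP orientation; "contact_force": force on the tool from outside, world axes, zero at the start; "ft_torque": the same for the moment, N m; "grip_width": finger opening in m.
Only numpy, scipy, OpenCV 4.12 (cv2) and the standard library are available. Lean on these libraries where they do the work, as an engineer would, in place of code of your own. Each camera call takes 0.05 s, during which the arm holds its last target. There are 200 camera calls.

## Working session

There is one attempt and no reset: what is moved stays moved. The work goes in short steps, Python scripts to look and compute and a shell command to move; the robot and the scene stay as the last step left them, time stands still between calls to the robot, and variables do not carry over. Pictures are saved under pics/ and viewed, about 8 in all and at most 12, crops included, and the job is handed in when it is done.

```bash
mkdir -p pics; ls
cat > h.py <<'E'
import numpy as np, cv2
from rig import telemetry, eyes, order, nets, r
def ray(cam,uv,z):
    c=eyes.get_calibration(cam);K=np.array(c["camera_matrix"]);R=np.array(c["rotation"]);t=np.array(c["xyz"])
    d=R@np.linalg.solve(K,[uv[0],uv[1],1]);return t+d*(z-t[2])/d[2]
def proj(cam,p):
    c=eyes.get_calibration(cam);K=np.array(c["camera_matrix"]);R=np.array(c["rotation"]);t=np.array(c["xyz"])
    q=K@(R.T@(np.array(p)-t));return q[:2]/q[2]
def snap(cam,name):
    im=eyes.camera(cam);cv2.imwrite("pics/"+name,im[:,:,::-1]);return im
def outline(cam,t,z):
    d=nets.trace(cam,t)
    if not d: return None
    m=d[0]["pixels"].astype(np.uint8);cs,_=cv2.findContours(m,0,2);c=max(cs,key=cv2.contourArea)[:,0,:]
    P=np.array([ray(cam,p,z)[:2] for p in c]);(ce,wh,a)=cv2.minAreaRect((P*1000).astype(np.float32))
    return d[0]["conf"],np.round(ce,1),np.round(wh,1),round(a,1)
E
python3 - <<'E'
from h import *
snap("scene","s0.png");snap("top","t0.png")
print(r.pinch_z);s=telemetry.get_state();print(s["time_s"],s["position"],s["eef_rot"])
Z=dict(pan=.03,mat=.003,pusher_grip=.066,long_pack_center=.024,wide_pack_center=.02,round_pack_center=.022,cup=.09,tin=.055)
Z2=dict(Z,pan=0,mat=0,long_pack_center=.012,wide_pack_center=.01,round_pack_center=.011,cup=0,tin=0)
for k in Z:
    for cam in ("top","scene"):
        p=nets.spot_point(cam,k)
        print(k,cam,[(round(q["conf"],2),np.round(ray(cam,np.array(q["at"])*[640,480],Z2[k])[:2]*1000,1)) for q in p[:2]],outline(cam,k,Z[k]) if cam=="top" else "")
for c in("top","scene"):print(eyes.get_calibration(c)["xyz"])
E
```

```text
pics
0.0187
0.1 [0.16434378 0.5243801  0.2304724 ] [[ 9.54192097e-01 -2.99194301e-01 -4.59962312e-04]
 [-2.99194645e-01 -9.54190539e-01 -1.72617004e-03]
 [ 7.75685525e-05  1.78471607e-03 -9.99998404e-01]]
pan top [(0.97, array([553.6, 288.1]))] (0.63, array([554.2, 295.7]), array([224.1, 232.6]), 80.0)
pan scene [(0.78, array([553. , 279.4]))] 
mat top [(0.68, array([ 450.7, -357. ]))] (0.57, array([ 458.4, -355.1]), array([184.8, 154.5]), 1.4)
mat scene [(0.81, array([ 452.6, -364.2]))] 
pusher_grip top [(0.86, array([ 457.5, -350.5]))] (0.85, array([ 458.3, -334.3]), array([100.8,  61.4]), 10.0)
pusher_grip scene [(0.68, array([463.1, -22. ])), (0.61, array([ 465. , -334.2]))] 
long_pack_center top [(0.61, array([552.3, 284.3])), (0.56, array([543.1,  54.4]))] (0.72, array([539.2,  47.8]), array([39.7, 70.3]), 7.8)
long_pack_center scene [(0.98, array([536.3,  46.6]))] 
wide_pack_center top [(0.75, array([650.1, -25.7]))] (0.94, array([648.2, -27.8]), array([59.1, 47.5]), 79.4)
wide_pack_center scene [(0.76, array([655.7, -30.4]))] 
round_pack_center top [(0.65, array([426. , -58.9])), (0.29, array([ 447.3, -364.1]))] None
round_pack_center scene [(0.63, array([418.5, -64.2]))] 
cup top [(0.95, array([ 531.1, -118.2]))] None
cup scene [(0.93, array([ 538.3, -111.2]))] 
tin top [(0.68, array([ 447.5, -367.1]))] (0.74, array([788.2,   6.3]), array([54.3, 64.1]), 88.5)
tin scene [(0.86, array([791.3,  11.7]))] 
[ 0.54417259 -0.04052058  1.0832234 ]
[1.05523108 0.54858378 0.93060989]
```

View pics/t0.png

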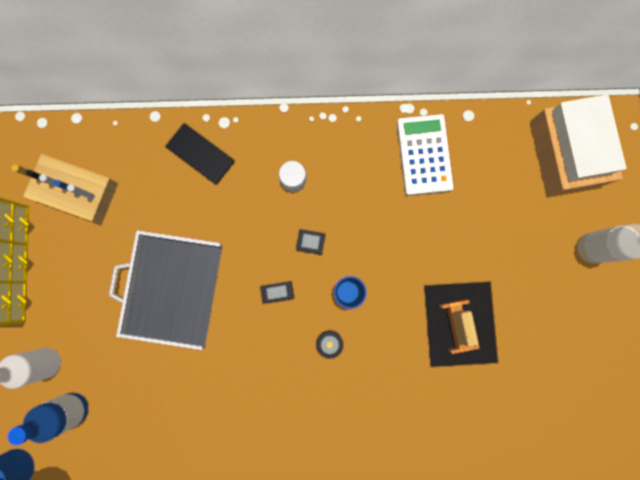

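View pics/s0.png

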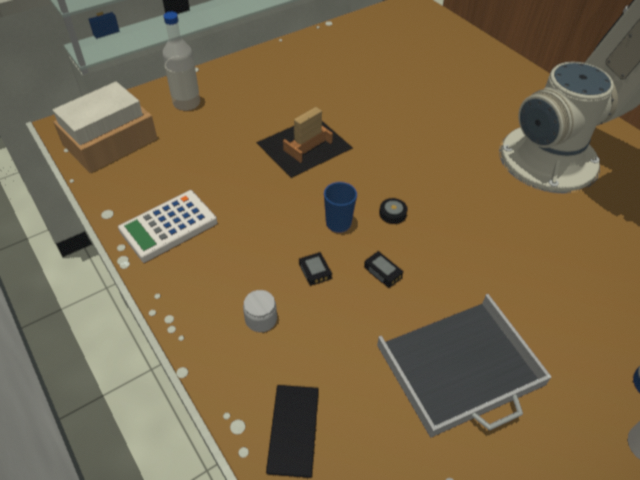

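The top view is oriented with up = world +x and left = +y. The pusher is near px (461,327), the cup (350,292), the long pack (277,292), the wide pack (311,242), the disc (330,344), and the pan spans columns 118-220. I'll overlay model outlines on the picture to refine these poses.

```bash
cat >> h.py <<'E'
def box(cx,cy,yaw,lx,ly,z0=0):
    a=np.radians(yaw);R=np.array([[np.cos(a),-np.sin(a)],[np.sin(a),np.cos(a)]])
    return [np.r_[np.array([cx,cy])+R@np.array([sx*lx/2,sy*ly/2]),z0] for sx,sy in((-1,-1),(1,-1),(1,1),(-1,1))]
def overlay(cam,im,polys,roi,s,name):
    x0,y0,x1,y1=roi;o=cv2.resize(im[y0:y1,x0:x1,::-1],None,fx=s,fy=s,interpolation=cv2.INTER_CUBIC)
    for P,c in polys:
        q=np.array([(proj(cam,p)-[x0,y0]+.5)*s for p in P]).astype(np.int32);cv2.polylines(o,[q],True,c,1)
    cv2.imwrite("pics/"+name,o)
def circ(x,y,rad,z):return [(x+rad*np.cos(t),y+rad*np.sin(t),z) for t in np.linspace(0,6.28,30)]
E
python3 - <<'E'
from h import *
for uv in((456,303),(463,351)):print(ray("top",uv,.03))
print("handle top",ray("top",(468,327),.094))
for uv in((220,243),(202,348),(137,232),(118,336)):print("pan",ray("top",uv,.03))
for uv in((425,286),(490,282),(497,363),(431,367)):print("mat",ray("top",uv,.003))
G=(0,255,0);M=(255,0,255)
ps=[(box(.458,-.350,10,.104,.06,.03),G),(box(.458,-.350,10,.07,.022,.094),M),(box(.455,-.357,4,.18,.15,.003),G),
(box(.554,.288,80,.186,.232,.03),G),(box(.539,.048,98,.07,.04,.024),G),(box(.648,-.028,-10,.06,.048,.02),G),(circ(.424,-.060,.03,.022),G),(circ(.532,-.115,.034,.09),G)]
im=cv2.imread("pics/t0.png")[:,:,::-1]
overlay("top",im,ps,(110,215,510,385),2,"o1.png")
E
```

```text
[ 0.50511172 -0.34011509  0.03      ]
[ 0.40256317 -0.34942484  0.03      ]
handle top [ 0.45861406 -0.34350975  0.094     ]
pan [0.65010988 0.1698028  0.03      ]
pan [0.42468709 0.21043538 0.03      ]
pan [0.6795317  0.35188662 0.03      ]
pan [0.45519995 0.39102697 0.03      ]
mat [ 0.54363331 -0.28080941  0.003     ]
mat [ 0.54842514 -0.4262228   0.003     ]
mat [ 0.37095063 -0.43049293  0.003     ]
mat [ 0.36643544 -0.2851828   0.003     ]
```

View pics/o1.png

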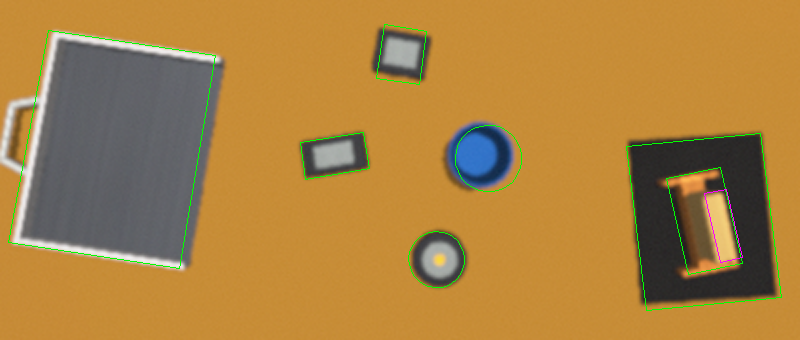

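The overlay fits well. The cup needs about +10 mm in y, giving (0.532,-0.105), and the pusher is at about (0.457,-0.348) with yaw 11°. Moving toward the pusher now.

```bash
cat >> h.py <<'E'
def go(x,y,z,yaw):
    "tool-frame row to reach tcp x,y,z(m), tool x axis yaw(deg), tool down"
    from scipy.spatial.transform import Rotation as Ro
    s=telemetry.get_state();R=np.array(s["eef_rot"]);d=R.T@(np.array([x,y,z])-s["position"])*100
    a=np.radians(yaw);T=np.array([[np.cos(a),np.sin(a),0],[np.sin(a),-np.cos(a),0],[0,0,-1]])
    v=Ro.from_matrix(R.T@T).as_rotvec(degrees=True)
    print("t",round(s["time_s"],2),"row",np.round(d,2),np.round(v,1),"q",np.round(s["joint_positions"],0),"F",np.round(s["contact_force"],1),"w",round(s["grip_width"],4))
E
R='{"dx":54,"dy":74.4,"dz":5,"ax":0,"ay":0,"az":-28.4}'
python3 -m handwheel '[{"dx":54,"dy":74.4,"dz":5,"ax":0,"ay":0,"az":-28.4},{"dx":54,"dy":74.4,"dz":5,"ax":0,"ay":0,"az":-28.4},{"dx":54,"dy":74.4,"dz":5,"ax":0,"ay":0,"az":-28.4},{"dx":54,"dy":74.4,"dz":5,"ax":0,"ay":0,"az":-28.4},{"dx":54,"dy":74.4,"dz":5,"ax":0,"ay":0,"az":-28.4},{"dx":54,"dy":74.4,"dz":5,"ax":0,"ay":0,"az":-28.4},{"dx":54,"dy":74.4,"dz":5,"ax":0,"ay":0,"az":-28.4},{"dx":54,"dy":74.4,"dz":5,"ax":0,"ay":0,"az":-28.4}]' 0
python3 -c "
from h import *
go(.457,-.348,.18,11)"
```

```text
time_s: 2.1
position: [0.2917, 0.1444, 0.2099]
eef_rot: [[0.981, 0.192, 0.001], [0.192, -0.981, 0.001], [0.001, -0.001, -1.0]]
contact_force: [1.8, 0.3, 0.1]
grip_width: 0.0851
t 2.1 row [ 6.77 51.5   2.94] [-0.1 -0.1  0.1] q [ 55. -12. -24.   0. -77.  46.] F [1.8 0.3 0.1] w 0.0851
```

```bash
python3 -m handwheel '[{"dx":6.8,"dy":51.5,"dz":3},{"dx":6.8,"dy":51.5,"dz":3},{"dx":6.8,"dy":51.5,"dz":3},{"dx":6.8,"dy":51.5,"dz":3},{"dx":6.8,"dy":51.5,"dz":3},{"dx":6.8,"dy":51.5,"dz":3},{"dx":6.8,"dy":51.5,"dz":3},{"dx":6.8,"dy":51.5,"dz":3}]'
python3 -c "
from h import *
go(.457,-.348,.18,11);go(.457,-.348,.05,11)"
```

```text
t 2.1 row [ 6.77 51.5   2.94] [-0.1 -0.1  0.1] q [ 55. -12. -24.   0. -77.  46.] F [1.8 0.3 0.1] w 0.0851
t 2.1 row [ 6.75 51.51 15.94] [-0.1 -0.1  0.1] q [ 55. -12. -24.   0. -77.  46.] F [1.8 0.3 0.1] w 0.0851invalid input at $[0]: expected keys dx, dy, dz, ax, ay, az
```

```bash
python3 -m handwheel '[{"dx":6.8,"dy":51.5,"dz":3,"ax":0,"ay":0,"az":0},{"dx":6.8,"dy":51.5,"dz":3,"ax":0,"ay":0,"az":0},{"dx":6.8,"dy":51.5,"dz":3,"ax":0,"ay":0,"az":0},{"dx":6.8,"dy":51.5,"dz":3,"ax":0,"ay":0,"az":0},{"dx":6.8,"dy":51.5,"dz":3,"ax":0,"ay":0,"az":0},{"dx":6.8,"dy":51.5,"dz":3,"ax":0,"ay":0,"az":0},{"dx":6.8,"dy":51.5,"dz":3,"ax":0,"ay":0,"az":0},{"dx":6.8,"dy":51.5,"dz":3,"ax":0,"ay":0,"az":0}]'
python3 -c "
from h import *
go(.457,-.348,.18,11);go(.457,-.348,.05,11)"
```

```text
time_s: 2.9
position: [0.4188, -0.2349, 0.1866]
eef_rot: [[0.982, 0.19, 0.001], [0.19, -0.982, -0.0], [0.001, 0.0, -1.0]]
contact_force: [1.8, 0.9, 0.2]
grip_width: 0.0851
t 2.9 row [ 1.6  11.83  0.66] [ 0. -0. -0.] q [-11.   8.  -9.   0. -73. 112.] F [1.8 0.9 0.2] w 0.0851
t 2.9 row [ 1.59 11.82 13.66] [ 0. -0. -0.] q [-11.   8.  -9.   0. -73. 112.] F [1.8 0.9 0.2] w 0.0851
```

```bash
python3 -m handwheel '[{"dx":1.6,"dy":11.8,"dz":0.6,"ax":0,"ay":0,"az":0},{"dx":1.6,"dy":11.8,"dz":0.6,"ax":0,"ay":0,"az":0},{"dx":1.6,"dy":11.8,"dz":0.6,"ax":0,"ay":0,"az":0},{"dx":1.6,"dy":11.8,"dz":4,"ax":0,"ay":0,"az":0},{"dx":1.6,"dy":11.8,"dz":8,"ax":0,"ay":0,"az":0},{"dx":1.6,"dy":11.8,"dz":11,"ax":0,"ay":0,"az":0},{"dx":1.6,"dy":11.8,"dz":13,"ax":0,"ay":0,"az":0},{"dx":1.6,"dy":11.8,"dz":13.5,"ax":0,"ay":0,"az":0}]'
python3 -m handwheel '[{"dx":0,"dy":0,"dz":0.1,"ax":0,"ay":0,"az":0},{"dx":0,"dy":0,"dz":0.1,"ax":0,"ay":0,"az":0},{"dx":0,"dy":0,"dz":0.1,"ax":0,"ay":0,"az":0},{"dx":0,"dy":0,"dz":0.1,"ax":0,"ay":0,"az":0},{"dx":0,"dy":0,"dz":0.1,"ax":0,"ay":0,"az":0},{"dx":0,"dy":0,"dz":0.1,"ax":0,"ay":0,"az":0},{"dx":0,"dy":0,"dz":0.1,"ax":0,"ay":0,"az":0},{"dx":0,"dy":0,"dz":0.1,"ax":0,"ay":0,"az":0}]' 255
python3 -c "
from h import *
go(.457,-.348,.18,11)
snap('scene','s1.png')"
```

```text
time_s: 3.7
position: [0.4551, -0.3444, 0.0488]
eef_rot: [[0.982, 0.19, -0.004], [0.19, -0.982, 0.002], [-0.004, -0.003, -1.0]]
contact_force: [-1.4, 0.1, 0.2]
grip_width: 0.0856
time_s: 4.5
position: [0.4573, -0.3455, 0.0516]
eef_rot: [[0.982, 0.191, 0.002], [0.191, -0.982, -0.001], [0.001, 0.001, -1.0]]
contact_force: [-0.9, 1.9, 5.6]
grip_width: 0.0215
t 4.5 row [ -0.06   0.25 -12.84] [ 0.1 -0.1  0. ] q [-21.  24.  -8.   0. -58. 122.] F [-0.9  1.9  5.6] w 0.0215
```

View pics/s1.png

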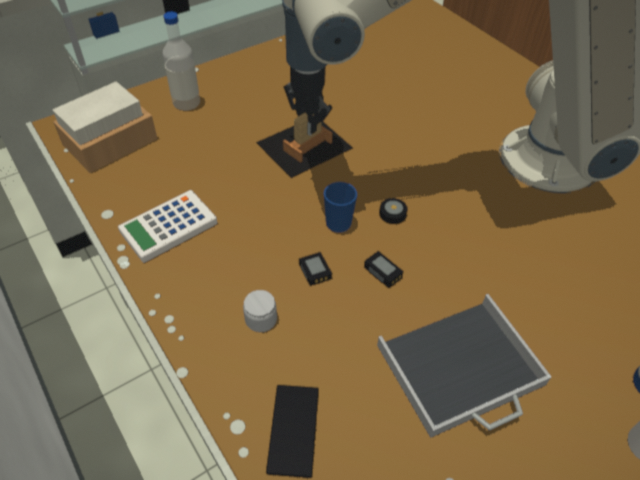

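The pusher is gripped (width 21.5 mm) and the scene is undisturbed: cup at px (340,207), pan at (465,360). I'll lift it and carry it to just above the gap behind the long pack.

```bash
python3 -m handwheel '[{"dx":0,"dy":0,"dz":-5,"ax":0,"ay":0,"az":0},{"dx":0,"dy":0,"dz":-10,"ax":0,"ay":0,"az":0},{"dx":0,"dy":0,"dz":-14,"ax":0,"ay":0,"az":0},{"dx":2,"dy":-4,"dz":-14.5,"ax":0,"ay":0,"az":0},{"dx":4,"dy":-8,"dz":-14.5,"ax":0,"ay":0,"az":5},{"dx":6,"dy":-12,"dz":-14.5,"ax":0,"ay":0,"az":9},{"dx":8,"dy":-16,"dz":-14.5,"ax":0,"ay":0,"az":14},{"dx":10,"dy":-20,"dz":-14.5,"ax":0,"ay":0,"az":14}]'
python3 -c "
from h import *
go(.538,-.022,.19,-3)"
```

```text
time_s: 5.35
position: [0.5163, -0.128, 0.1948]
eef_rot: [[0.998, -0.055, -0.001], [-0.055, -0.998, 0.001], [-0.001, -0.0, -1.0]]
contact_force: [1.0, 0.2, -3.3]
grip_width: 0.0215
t 5.35 row [  1.58 -10.7    0.48] [-0.   0.1 -0.2] q [  3.  13.  -1.  -0. -76.  84.] F [ 1.   0.2 -3.3] w 0.0215
```

```bash
python3 -m handwheel '[{"dx":0.5,"dy":-4,"dz":0,"ax":0,"ay":0,"az":0},{"dx":1.1,"dy":-8,"dz":0,"ax":0,"ay":0,"az":0},{"dx":1.6,"dy":-10.6,"dz":0,"ax":0,"ay":0,"az":0},{"dx":1.6,"dy":-10.6,"dz":0,"ax":0,"ay":0,"az":0},{"dx":1.6,"dy":-10.6,"dz":2,"ax":0,"ay":0,"az":0},{"dx":1.6,"dy":-10.6,"dz":5,"ax":0,"ay":0,"az":0},{"dx":1.6,"dy":-10.6,"dz":7,"ax":0,"ay":0,"az":0},{"dx":1.6,"dy":-10.6,"dz":8,"ax":0,"ay":0,"az":0}]'
python3 - <<'E'
from h import *
go(.538,-.022,.0505,-3)
a=snap("top","t2.png");b=snap("scene","s2.png")
cv2.imwrite("pics/c2.png",np.vstack([cv2.resize(a[190:390,200:440],(720,600))[:300+50],cv2.resize(b[150:310,240:440],(720,576))])[:, :, ::-1][:600] if 0 else np.hstack([cv2.resize(a[210:370,250:400],(400,427)),cv2.resize(b[150:310,270:420],(400,427))])[:,:,::-1])
E
```

```text
time_s: 6.15
position: [0.5363, -0.0255, 0.1128]
eef_rot: [[0.999, -0.053, -0.005], [-0.053, -0.999, -0.0], [-0.005, 0.001, -1.0]]
contact_force: [0.0, 0.4, -2.7]
grip_width: 0.0211
t 6.15 row [ 0.18 -0.36  6.23] [ 0.   0.3 -0.1] q [ 14.  17.  -8.  -0. -65.  73.] F [ 0.   0.4 -2.7] w 0.0211
```

View pics/c2.png

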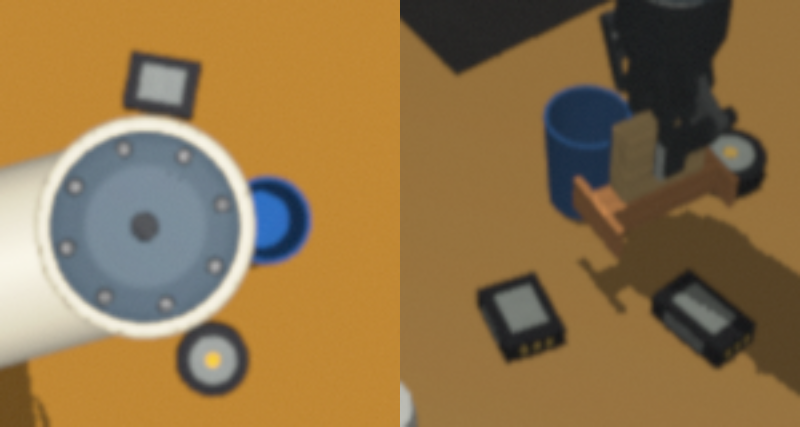

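The crop shows the pusher hovering between the cup and the long pack, with all packs undisturbed. I'll lower it to the counter next.

```bash
python3 -m handwheel '[{"dx":0.2,"dy":-0.3,"dz":2,"ax":0,"ay":0.3,"az":0},{"dx":0.2,"dy":-0.3,"dz":4,"ax":0,"ay":0.3,"az":0},{"dx":0.2,"dy":-0.3,"dz":5.2,"ax":0,"ay":0.3,"az":0},{"dx":0.2,"dy":-0.3,"dz":5.6,"ax":0,"ay":0.3,"az":0},{"dx":0.2,"dy":-0.3,"dz":5.7,"ax":0,"ay":0.3,"az":0},{"dx":0.2,"dy":-0.3,"dz":5.7,"ax":0,"ay":0.3,"az":0},{"dx":0.2,"dy":-0.3,"dz":5.7,"ax":0,"ay":0.3,"az":0},{"dx":0.2,"dy":-0.3,"dz":5.7,"ax":0,"ay":0.3,"az":0}]'
python3 -c "
from h import *
go(.545,.130,.0505,-5);go(.553,.281,.0505,-10)"
```

```text
time_s: 7.05
position: [0.5409, -0.0219, 0.0592]
eef_rot: [[0.999, -0.052, 0.007], [-0.052, -0.999, -0.0], [0.007, -0.0, -1.0]]
contact_force: [-0.1, -0.6, -2.5]
grip_width: 0.0215
t 7.05 row [ -0.39 -15.19   0.88] [-0.  -0.4  2. ] q [ 14.  20. -13.   0. -57.  73.] F [-0.1 -0.6 -2.5] w 0.0215
t 7.05 row [ -0.38 -30.31   0.88] [-0.  -0.4  7. ] q [ 14.  20. -13.   0. -57.  73.] F [-0.1 -0.6 -2.5] w 0.0215
```

```bash
python3 -m handwheel '[{"dx":-0.3,"dy":-0.5,"dz":0.7,"ax":0,"ay":-0.4,"az":0},{"dx":-0.3,"dy":-2,"dz":0.8,"ax":0,"ay":-0.4,"az":0},{"dx":-0.3,"dy":-4,"dz":0.8,"ax":0,"ay":-0.4,"az":0},{"dx":-0.3,"dy":-6.3,"dz":0.8,"ax":0,"ay":-0.4,"az":1},{"dx":-0.3,"dy":-8.6,"dz":0.8,"ax":0,"ay":-0.4,"az":1},{"dx":-0.3,"dy":-11,"dz":0.8,"ax":0,"ay":-0.4,"az":2},{"dx":-0.3,"dy":-13.3,"dz":0.8,"ax":0,"ay":-0.4,"az":2},{"dx":-0.3,"dy":-15.2,"dz":0.8,"ax":0,"ay":-0.4,"az":2}]'
python3 -c "
from h import *
go(.553,.281,.0505,-10)
b=snap('scene','s3.png')"
```

```text
time_s: 7.85
position: [0.545, 0.132, 0.0502]
eef_rot: [[0.996, -0.086, -0.002], [-0.086, -0.996, -0.0], [-0.002, 0.0, -1.0]]
contact_force: [0.6, -0.8, -2.4]
grip_width: 0.0218
t 7.85 row [ -0.49 -14.91  -0.04] [0.  0.1 5.1] q [ 30.  23. -10.  -0. -58.  56.] F [ 0.6 -0.8 -2.4] w 0.0218
```

View pics/s3.png

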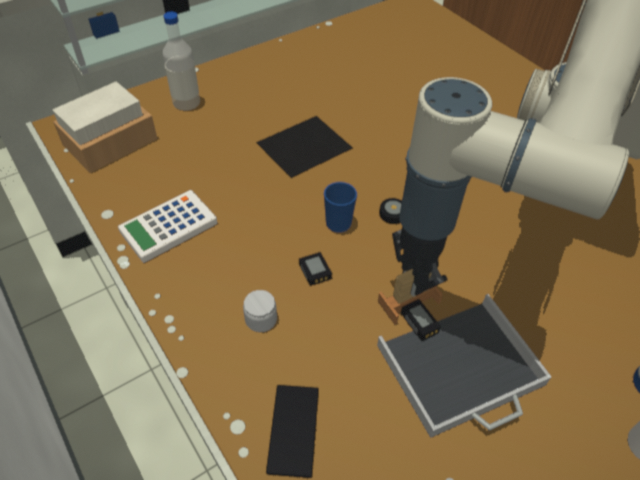

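The long pack is riding in the pocket at the pan mouth (px 422,320), and the cup is still at (340,207). Continuing the push into the pan.

```bash
python3 -m handwheel '[{"dx":0,"dy":-2,"dz":0,"ax":0,"ay":0,"az":1},{"dx":-0.1,"dy":-4,"dz":0,"ax":0,"ay":0,"az":2},{"dx":-0.2,"dy":-6.3,"dz":0,"ax":0,"ay":0,"az":3},{"dx":-0.3,"dy":-8.6,"dz":0,"ax":0,"ay":0,"az":4},{"dx":-0.4,"dy":-10.9,"dz":0,"ax":0,"ay":0,"az":5},{"dx":-0.5,"dy":-13,"dz":0,"ax":0,"ay":0,"az":5},{"dx":-0.5,"dy":-14.2,"dz":0,"ax":0,"ay":0,"az":5},{"dx":-0.5,"dy":-14.6,"dz":0,"ax":0,"ay":0,"az":5}]'
python3 -m handwheel '[{"dx":0,"dy":2,"dz":0,"ax":0,"ay":0,"az":0},{"dx":0,"dy":6,"dz":0,"ax":0,"ay":0,"az":0},{"dx":0,"dy":10,"dz":0,"ax":0,"ay":0,"az":0},{"dx":0,"dy":10,"dz":-5,"ax":0,"ay":0,"az":0},{"dx":0,"dy":10,"dz":-10,"ax":0,"ay":0,"az":0},{"dx":0,"dy":10,"dz":-14,"ax":0,"ay":0,"az":0},{"dx":-3,"dy":14,"dz":-14,"ax":0,"ay":0,"az":0},{"dx":-6,"dy":18,"dz":-14,"ax":0,"ay":0,"az":0}]'
python3 -c "
from h import *
go(.420,-.115,.19,-10)
b=snap('scene','s4.png')
print(outline('scene','long_pack_center',.024),nets.spot_point('scene','long_pack_center')[:1])
p=nets.spot_point('scene','long_pack_center');print(ray('scene',np.array(p[0]['at'])*[640,480],.012))
"
```

```text
time_s: 8.7
position: [0.5529, 0.2772, 0.0501]
eef_rot: [[0.985, -0.172, -0.002], [-0.172, -0.985, -0.0], [-0.002, 0.0, -1.0]]
contact_force: [-0.3, -0.8, -1.7]
grip_width: 0.0212
time_s: 9.5
position: [0.4632, 0.1087, 0.1918]
eef_rot: [[0.985, -0.174, 0.001], [-0.174, -0.985, 0.002], [0.001, -0.002, -1.0]]
contact_force: [0.3, -0.3, -2.1]
grip_width: 0.0217
t 9.5 row [-0.37 22.78  0.12] [-0.1 -0.  -0. ] q [ 32.   7.  -9.  -0. -74.  48.] F [ 0.3 -0.3 -2.1] w 0.0217
(0.7, array([573. , 324.3]), array([77.6, 50.5]), 79.7) [{'at': [0.7375, 0.7969], 'conf': 0.67}]
[0.56468089 0.3232157  0.012     ]
```

View pics/s4.png

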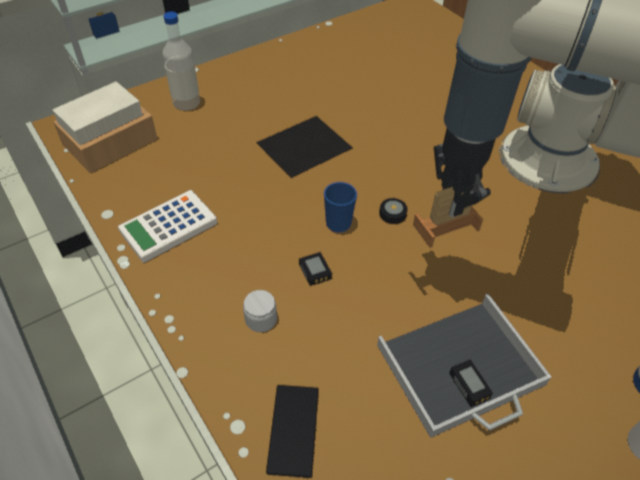

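The long pack lies deep in the pan at px (470,382), roughly pan (+36,-5) mm. The disc is next: its lane runs from (0.412,-0.115) at yaw -10 to (0.482,0.169), then (0.498,0.260).

```bash
python3 - <<'E'
from h import *
go(.412,-.115,.19,-10)
E
python3 -m handwheel '[{"dx":-0.3,"dy":4.5,"dz":0,"ax":0,"ay":0,"az":0},{"dx":-0.6,"dy":9,"dz":0,"ax":0,"ay":0,"az":0},{"dx":-0.9,"dy":13.5,"dz":0,"ax":0,"ay":0,"az":0},{"dx":-1.2,"dy":18,"dz":0,"ax":0,"ay":0,"az":0},{"dx":-1.2,"dy":21.5,"dz":0,"ax":0,"ay":0,"az":0},{"dx":-1.2,"dy":22.9,"dz":0,"ax":0,"ay":0,"az":0},{"dx":-1.2,"dy":22.9,"dz":3,"ax":0,"ay":0,"az":0},{"dx":-1.2,"dy":22.9,"dz":7,"ax":0,"ay":0,"az":0}]'
python3 - <<'E'
from h import *
go(.412,-.115,.0505,-10)
E
```

```text
t 9.7 row [-1.06 22.83  0.1 ] [-0.   0.  -0.1] q [ 32.   7.  -9.  -0. -74.  48.] F [ 0.9 -0.2 -1.9] w 0.0216
time_s: 10.5
position: [0.4142, -0.115, 0.1217]
eef_rot: [[0.985, -0.175, 0.005], [-0.175, -0.985, 0.0], [0.005, -0.001, -1.0]]
contact_force: [1.6, 0.9, -2.4]
grip_width: 0.0214
t 10.5 row [-0.25  0.04  7.12] [-0.1 -0.3 -0.1] q [  6.   5. -22.   0. -63.  74.] F [ 1.6  0.9 -2.4] w 0.0214
```

```bash
python3 -m handwheel '[{"dx":-0.1,"dy":0,"dz":2.5,"ax":0,"ay":0,"az":0},{"dx":-0.1,"dy":0,"dz":5,"ax":0,"ay":0,"az":0},{"dx":-0.1,"dy":0,"dz":6.3,"ax":0,"ay":0,"az":0},{"dx":-0.1,"dy":0,"dz":6.8,"ax":0,"ay":0,"az":0},{"dx":-0.1,"dy":0,"dz":6.9,"ax":0,"ay":0,"az":0},{"dx":-0.1,"dy":0,"dz":6.9,"ax":0,"ay":0,"az":0},{"dx":-0.1,"dy":0,"dz":6.9,"ax":0,"ay":0,"az":0},{"dx":-0.1,"dy":0,"dz":6.9,"ax":0,"ay":0,"az":0}]'
python3 - <<'E'
from h import *
go(.482,.169,.0505,-10)
E
```

```text
time_s: 11.3
position: [0.4109, -0.1142, 0.0524]
eef_rot: [[0.985, -0.174, -0.0], [-0.174, -0.985, 0.0], [-0.0, -0.0, -1.0]]
contact_force: [0.3, -0.6, -2.0]
grip_width: 0.0214
t 11.3 row [  2.09 -29.12   0.19] [-0.  0. -0.] q [  6.   9. -29.  -0. -52.  74.] F [ 0.3 -0.6 -2. ] w 0.0214
```

```bash
python3 -m handwheel '[{"dx":0,"dy":-1,"dz":0.1,"ax":0,"ay":0,"az":0},{"dx":0.1,"dy":-2.5,"dz":0.1,"ax":0,"ay":0,"az":0},{"dx":0.2,"dy":-4.5,"dz":0.1,"ax":0,"ay":0,"az":0},{"dx":0.4,"dy":-6.5,"dz":0.1,"ax":0,"ay":0,"az":0},{"dx":0.6,"dy":-8.7,"dz":0.1,"ax":0,"ay":0,"az":0},{"dx":0.8,"dy":-10.9,"dz":0.1,"ax":0,"ay":0,"az":0},{"dx":0.9,"dy":-12.9,"dz":0.1,"ax":0,"ay":0,"az":0},{"dx":1,"dy":-14.5,"dz":0.1,"ax":0,"ay":0,"az":0}]'
python3 -m handwheel '[{"dx":0.1,"dy":-1.5,"dz":0,"ax":0,"ay":0,"az":0},{"dx":0.2,"dy":-3.5,"dz":0,"ax":0,"ay":0,"az":0},{"dx":0.4,"dy":-5.5,"dz":0,"ax":0,"ay":0,"az":0},{"dx":0.6,"dy":-7.7,"dz":0,"ax":0,"ay":0,"az":0},{"dx":0.8,"dy":-9.9,"dz":0,"ax":0,"ay":0,"az":0},{"dx":1,"dy":-12,"dz":0,"ax":0,"ay":0,"az":0},{"dx":1.1,"dy":-13.8,"dz":0,"ax":0,"ay":0,"az":0},{"dx":1.1,"dy":-14.8,"dz":0,"ax":0,"ay":0,"az":0}]'
python3 - <<'E'
from h import *
go(.498,.260,.0505,-10)
b=snap('scene','s5.png')[200:440,240:560]
cv2.imwrite("pics/c5.png",cv2.resize(b,None,fx=2,fy=2)[:,:,::-1])
E
```

```text
time_s: 12.1
position: [0.4455, 0.0283, 0.0508]
eef_rot: [[0.985, -0.173, -0.001], [-0.173, -0.985, 0.0], [-0.001, 0.0, -1.0]]
contact_force: [0.1, -1.7, -1.5]
grip_width: 0.0215
time_s: 12.9
position: [0.4822, 0.1723, 0.0505]
eef_rot: [[0.985, -0.173, -0.002], [-0.173, -0.985, 0.0], [-0.002, -0.0, -1.0]]
contact_force: [-0.5, -1.8, -1.9]
grip_width: 0.0211
t 12.9 row [ 0.04 -8.91  0.  ] [-0.   0.1  0. ] q [ 37.  18. -17.  -0. -55.  43.] F [-0.5 -1.8 -1.9] w 0.0211
```

View pics/c5.png

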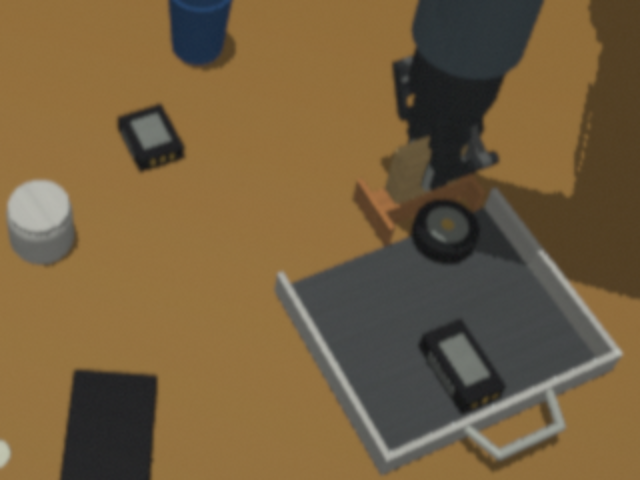

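The disc sits centred in the pocket at the mouth. I'll shift the lane 5 mm away from the near wall and push it in, then retreat.

```bash
python3 -m handwheel '[{"dx":0.4,"dy":-0.5,"dz":0,"ax":0,"ay":0,"az":0},{"dx":0.5,"dy":-1.8,"dz":0,"ax":0,"ay":0,"az":0},{"dx":0.5,"dy":-3.4,"dz":0,"ax":0,"ay":0,"az":0},{"dx":0.5,"dy":-5.2,"dz":0,"ax":0,"ay":0,"az":0},{"dx":0.5,"dy":-6.8,"dz":0,"ax":0,"ay":0,"az":0},{"dx":0.5,"dy":-7.8,"dz":0,"ax":0,"ay":0,"az":0},{"dx":0.5,"dy":-8.1,"dz":0,"ax":0,"ay":0,"az":0},{"dx":0.5,"dy":-8.1,"dz":0,"ax":0,"ay":0,"az":0}]'
python3 -m handwheel '[{"dx":0,"dy":2,"dz":0,"ax":0,"ay":0,"az":0},{"dx":0,"dy":6,"dz":0,"ax":0,"ay":0,"az":0},{"dx":0,"dy":10,"dz":0,"ax":0,"ay":0,"az":0},{"dx":0,"dy":10,"dz":-5,"ax":0,"ay":0,"az":0},{"dx":0,"dy":10,"dz":-10,"ax":0,"ay":0,"az":0},{"dx":0,"dy":10,"dz":-14,"ax":0,"ay":0,"az":0},{"dx":3,"dy":14,"dz":-14,"ax":0,"ay":0,"az":0},{"dx":6,"dy":18,"dz":-14,"ax":0,"ay":0,"az":0}]'
python3 -c "
from h import *
go(.650,-.090,.19,0)
snap('scene','s6.png')
for n,z in(('round_pack_center',.011),('long_pack_center',.012),('wide_pack_center',.01),('cup',0)):
    p=nets.spot_point('scene',n);print(n,[(q['conf'],np.round(ray('scene',np.array(q['at'])*[640,480],z),3)) for q in p[:2]])
"
```

```text
time_s: 13.75
position: [0.5008, 0.2501, 0.0504]
eef_rot: [[0.985, -0.173, -0.002], [-0.173, -0.985, 0.0], [-0.002, 0.0, -1.0]]
contact_force: [0.1, -0.8, -2.4]
grip_width: 0.0209
time_s: 14.55
position: [0.5297, 0.0618, 0.1927]
eef_rot: [[0.985, -0.171, 0.002], [-0.171, -0.985, 0.002], [0.002, -0.003, -1.0]]
contact_force: [1.8, 0.2, -2.9]
grip_width: 0.0215
t 14.55 row [14.45 12.9   0.26] [-0.2 -0.1 -9.8] q [ 23.  13.  -1.  -0. -75.  57.] F [ 1.8  0.2 -2.9] w 0.0215
round_pack_center [(0.79, array([0.501, 0.295, 0.011]))]
long_pack_center [(0.8, array([0.57 , 0.323, 0.012]))]
wide_pack_center [(0.77, array([ 0.656, -0.028,  0.01 ]))]
cup [(0.69, array([ 0.538, -0.108,  0.   ]))]
```

The disc is at about pan (-2,+53) mm. For the wide pack, start at (0.664,-0.081) with yaw +12, go to (0.595,0.110), then (0.579,0.152) at yaw -10, and finish at (0.595,0.235).

```bash
python3 - <<'E'
from h import *
go(.664,-.083,.19,12)
E
python3 -m handwheel '[{"dx":3,"dy":2.5,"dz":0,"ax":0,"ay":0,"az":-4},{"dx":6,"dy":5,"dz":0,"ax":0,"ay":0,"az":-8},{"dx":9.5,"dy":7.5,"dz":0,"ax":0,"ay":0,"az":-12},{"dx":13,"dy":10,"dz":0,"ax":0,"ay":0,"az":-16},{"dx":15.7,"dy":12,"dz":0,"ax":0,"ay":0,"az":-20},{"dx":15.7,"dy":12,"dz":0,"ax":0,"ay":0,"az":-22},{"dx":15.7,"dy":12,"dz":3,"ax":0,"ay":0,"az":-22},{"dx":15.7,"dy":12,"dz":6,"ax":0,"ay":0,"az":-22}]'
python3 - <<'E'
from h import *
go(.664,-.083,.0505,12)
E
```

```text
t 14.8 row [ 1.587e+01  1.183e+01 -1.000e-02] [ -0.    0.1 -22.1] q [ 23.  14.  -1.  -0. -75.  56.] F [-0.6  0.8 -2.4] w 0.021
time_s: 15.6
position: [0.6631, -0.0823, 0.1301]
eef_rot: [[0.978, 0.209, 0.0], [0.209, -0.978, 0.001], [0.001, -0.001, -1.0]]
contact_force: [0.2, 0.0, -4.0]
grip_width: 0.0215
t 15.6 row [0.07 0.09 7.96] [-0.  -0.   0.1] q [  6.  30.  15.  -0. -75.  96.] F [ 0.2  0.  -4. ] w 0.0215
```

```bash
python3 -m handwheel '[{"dx":0,"dy":0,"dz":3,"ax":0,"ay":0,"az":0},{"dx":0,"dy":0,"dz":5.5,"ax":0,"ay":0,"az":0},{"dx":0,"dy":0,"dz":7,"ax":0,"ay":0,"az":0},{"dx":0,"dy":0,"dz":7.6,"ax":0,"ay":0,"az":0},{"dx":0,"dy":0,"dz":7.8,"ax":0,"ay":0,"az":0},{"dx":0,"dy":0,"dz":7.8,"ax":0,"ay":0,"az":0},{"dx":0,"dy":0,"dz":7.8,"ax":0,"ay":0,"az":0},{"dx":0,"dy":0,"dz":7.8,"ax":0,"ay":0,"az":0}]'
python3 - <<'E'
from h import *
go(.595,.110,.0505,12)
E
```

```text
time_s: 16.4
position: [0.663, -0.0835, 0.0534]
eef_rot: [[0.978, 0.208, 0.0], [0.208, -0.978, 0.0], [0.0, -0.0, -1.0]]
contact_force: [0.1, -0.2, -2.5]
grip_width: 0.0214
t 16.4 row [ -2.63 -20.34   0.29] [-0. -0.  0.] q [  6.  33.   9.  -0. -65.  96.] F [ 0.1 -0.2 -2.5] w 0.0214
```

```bash
python3 -m handwheel '[{"dx":-0.1,"dy":-0.8,"dz":0.2,"ax":0,"ay":0,"az":0},{"dx":-0.3,"dy":-2,"dz":0.2,"ax":0,"ay":0,"az":0},{"dx":-0.5,"dy":-3.4,"dz":0.2,"ax":0,"ay":0,"az":0},{"dx":-0.7,"dy":-5,"dz":0.2,"ax":0,"ay":0,"az":0},{"dx":-0.9,"dy":-6.7,"dz":0.2,"ax":0,"ay":0,"az":0},{"dx":-1.1,"dy":-8.4,"dz":0.2,"ax":0,"ay":0,"az":0},{"dx":-1.3,"dy":-9.7,"dz":0.2,"ax":0,"ay":0,"az":0},{"dx":-1.4,"dy":-10.5,"dz":0.2,"ax":0,"ay":0,"az":0}]'
python3 -m handwheel '[{"dx":-0.1,"dy":-0.9,"dz":0.1,"ax":0,"ay":0,"az":0},{"dx":-0.3,"dy":-2.2,"dz":0.1,"ax":0,"ay":0,"az":0},{"dx":-0.5,"dy":-3.7,"dz":0.1,"ax":0,"ay":0,"az":0},{"dx":-0.7,"dy":-5.2,"dz":0.1,"ax":0,"ay":0,"az":0},{"dx":-0.9,"dy":-6.9,"dz":0.1,"ax":0,"ay":0,"az":0},{"dx":-1.1,"dy":-8.3,"dz":0.1,"ax":0,"ay":0,"az":0},{"dx":-1.2,"dy":-9.4,"dz":0.1,"ax":0,"ay":0,"az":0},{"dx":-1.2,"dy":-9.7,"dz":0.1,"ax":0,"ay":0,"az":0}]'
python3 - <<'E'
from h import *
go(.579,.152,.0505,-10)
b=snap('scene','s7.png')[200:440,240:560]
cv2.imwrite("pics/c7.png",cv2.resize(b,None,fx=2,fy=2)[:,:,::-1])
E
```

```text
time_s: 17.2
position: [0.6263, 0.0179, 0.0504]
eef_rot: [[0.978, 0.209, -0.002], [0.209, -0.978, 0.0], [-0.002, -0.001, -1.0]]
contact_force: [0.6, -0.9, -2.0]
grip_width: 0.0212
time_s: 18.0
position: [0.5944, 0.1101, 0.0493]
eef_rot: [[0.978, 0.209, -0.002], [0.209, -0.978, 0.0], [-0.002, -0.001, -1.0]]
contact_force: [-0.4, 0.1, -2.7]
grip_width: 0.0214
t 18.0 row [-0.63 -4.42 -0.11] [-0.   0.1 22.1] q [ 25.  27.  -3.  -0. -60.  77.] F [-0.4  0.1 -2.7] w 0.0214
```

View pics/c7.png

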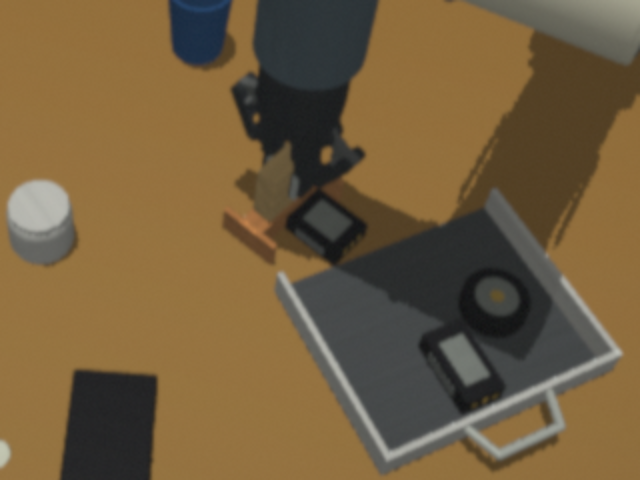

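The wide pack is in the pocket just outside the mouth and everything else is clear. Next I'll rotate to align with the pan while advancing, then push it in.

```bash
python3 -m handwheel '[{"dx":-0.1,"dy":-0.5,"dz":0,"ax":0,"ay":0,"az":3},{"dx":-0.2,"dy":-1.1,"dz":0,"ax":0,"ay":0,"az":7},{"dx":-0.3,"dy":-1.7,"dz":0,"ax":0,"ay":0,"az":11},{"dx":-0.4,"dy":-2.4,"dz":0,"ax":0,"ay":0,"az":15},{"dx":-0.5,"dy":-3.1,"dz":0,"ax":0,"ay":0,"az":19},{"dx":-0.6,"dy":-3.8,"dz":0,"ax":0,"ay":0,"az":22},{"dx":-0.6,"dy":-4.4,"dz":0,"ax":0,"ay":0,"az":22},{"dx":-0.6,"dy":-4.4,"dz":0,"ax":0,"ay":0,"az":22}]'
python3 - <<'E'
from h import *
go(.595,.235,.0505,-10)
E
```

```text
time_s: 18.85
position: [0.58, 0.1508, 0.0494]
eef_rot: [[0.985, -0.172, -0.002], [-0.172, -0.985, 0.0], [-0.002, -0.0, -1.0]]
contact_force: [-0.8, 0.3, -3.0]
grip_width: 0.0212
t 18.85 row [ 0.02 -8.55 -0.11] [-0.   0.1  0.1] q [ 29.  27.  -4.  -0. -60.  51.] F [-0.8  0.3 -3. ] w 0.0212
```

```bash
python3 -m handwheel '[{"dx":0,"dy":-1,"dz":0,"ax":0,"ay":0,"az":0},{"dx":0,"dy":-2.3,"dz":0,"ax":0,"ay":0,"az":0},{"dx":0,"dy":-3.8,"dz":0,"ax":0,"ay":0,"az":0},{"dx":0,"dy":-5.3,"dz":0,"ax":0,"ay":0,"az":0},{"dx":0,"dy":-6.6,"dz":0,"ax":0,"ay":0,"az":0},{"dx":0,"dy":-7.5,"dz":0,"ax":0,"ay":0,"az":0},{"dx":0,"dy":-7.8,"dz":0,"ax":0,"ay":0,"az":0},{"dx":0,"dy":-7.8,"dz":0,"ax":0,"ay":0,"az":0}]'
python3 -m handwheel '[{"dx":0,"dy":0.5,"dz":0,"ax":0,"ay":0,"az":0},{"dx":0,"dy":2,"dz":0,"ax":0,"ay":0,"az":0},{"dx":0,"dy":5,"dz":0,"ax":0,"ay":0,"az":0},{"dx":0,"dy":9,"dz":0,"ax":0,"ay":0,"az":0},{"dx":0,"dy":10,"dz":-4,"ax":0,"ay":0,"az":0},{"dx":0,"dy":10,"dz":-9,"ax":0,"ay":0,"az":0},{"dx":0,"dy":10,"dz":-14,"ax":0,"ay":0,"az":0},{"dx":0,"dy":13,"dz":-14.5,"ax":0,"ay":0,"az":0}]'
python3 - <<'E'
from h import *
go(.457,-.3455,.195,11)
b=snap('scene','s8.png')[180:440,240:560]
cv2.imwrite("pics/c8.png",cv2.resize(b,None,fx=2,fy=2)[:,:,::-1])
for n,z in(('round_pack_center',.011),('long_pack_center',.012),('wide_pack_center',.01),('cup',0),('tin',0)):
    for q in nets.spot_point('scene',n)[:1]:
        p=ray('scene',np.array(q['at'])*[640,480],z)[:2]*1000;d=p-[554,288]
        print(n,q['conf'],np.round(p),"pan",np.round([.174*d[0]+.985*d[1],-.985*d[0]+.174*d[1]]))
E
```

```text
time_s: 19.65
position: [0.5923, 0.2215, 0.0494]
eef_rot: [[0.985, -0.172, -0.007], [-0.172, -0.985, -0.012], [-0.004, 0.013, -1.0]]
contact_force: [-2.3, -17.7, 4.2]
grip_width: 0.0212
time_s: 20.45
position: [0.5754, 0.1017, 0.2023]
eef_rot: [[0.985, -0.17, 0.013], [-0.17, -0.985, 0.005], [0.012, -0.007, -1.0]]
contact_force: [0.6, -0.4, -1.5]
grip_width: 0.0215
t 20.45 row [-4.05 46.09  0.34] [ -0.3  -0.8 -20.8] q [ 25.  18.   7.   0. -78.  55.] F [ 0.6 -0.4 -1.5] w 0.0215
round_pack_center 0.86 [502. 294.] pan [-3. 52.]
long_pack_center 0.65 [563. 331.] pan [44. -2.]
wide_pack_center 0.71 [587. 262.] pan [-20. -37.]
cup 0.7 [ 537. -108.] pan [-393.  -52.]
tin 0.97 [794.   7.] pan [-235. -286.]
```

View pics/c8.png

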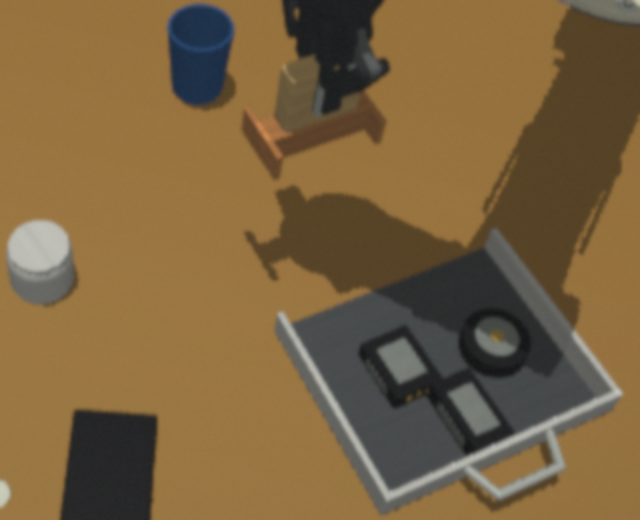

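All three packs lie flat in the pan: disc (-3,52), long (44,-2), wide (-20,-37) mm, with cup and tin unmoved. Returning the pusher to the mat.

```bash
python3 -m handwheel '[{"dx":-0.5,"dy":4.5,"dz":0,"ax":0,"ay":0,"az":-3},{"dx":-0.9,"dy":9,"dz":0,"ax":0,"ay":0,"az":-6},{"dx":-1.3,"dy":13.5,"dz":0,"ax":0,"ay":0,"az":-9},{"dx":-1.7,"dy":18,"dz":0,"ax":0,"ay":0,"az":-12},{"dx":-2.1,"dy":22.5,"dz":0,"ax":0,"ay":0,"az":-15},{"dx":-2.5,"dy":27,"dz":0,"ax":0,"ay":0,"az":-18},{"dx":-2.9,"dy":31.5,"dz":0,"ax":0,"ay":0,"az":-21},{"dx":-3.3,"dy":36,"dz":0,"ax":0,"ay":0,"az":-21}]'
python3 - <<'E'
from h import *
go(.457,-.3455,.195,11);go(.457,-.3455,.054,11)
E
```

```text
time_s: 21.55
position: [0.4756, -0.2506, 0.1937]
eef_rot: [[0.981, 0.193, -0.003], [0.193, -0.981, 0.001], [-0.003, -0.001, -1.0]]
contact_force: [1.1, -0.6, -1.7]
grip_width: 0.0219
t 21.55 row [-3.66  8.95 -0.13] [-0.1  0.1  0.1] q [-11.  14.   0.  -0. -76. 112.] F [ 1.1 -0.6 -1.7] w 0.0219
t 21.55 row [-3.63  8.97 13.97] [-0.1  0.1  0.1] q [-11.  14.   0.  -0. -76. 112.] F [ 1.1 -0.6 -1.7] w 0.0219
```

```bash
python3 -m handwheel '[{"dx":-1.8,"dy":4.5,"dz":0,"ax":0,"ay":0,"az":0},{"dx":-3.6,"dy":8,"dz":0,"ax":0,"ay":0,"az":0},{"dx":-3.6,"dy":9,"dz":0,"ax":0,"ay":0,"az":0},{"dx":-3.6,"dy":9,"dz":3,"ax":0,"ay":0,"az":0},{"dx":-3.6,"dy":9,"dz":7,"ax":0,"ay":0,"az":0},{"dx":-3.6,"dy":9,"dz":10.5,"ax":0,"ay":0,"az":0},{"dx":-3.6,"dy":9,"dz":12.5,"ax":0,"ay":0,"az":0},{"dx":-3.6,"dy":9,"dz":13,"ax":0,"ay":0,"az":0}]'
python3 - <<'E'
from h import *
go(.457,-.3455,.0515,11)
b=snap('scene','s9.png')[70:230,200:440]
cv2.imwrite("pics/c9.png",cv2.resize(b,None,fx=3,fy=3)[:,:,::-1])
E
```

```text
time_s: 22.35
position: [0.4562, -0.343, 0.0609]
eef_rot: [[0.982, 0.191, -0.008], [0.191, -0.982, 0.004], [-0.007, -0.005, -1.0]]
contact_force: [-0.5, -0.3, -1.6]
grip_width: 0.021
t 22.35 row [0.04 0.26 0.94] [-0.3  0.4  0. ] q [-21.  23.  -7.  -0. -60. 122.] F [-0.5 -0.3 -1.6] w 0.021
```

View pics/c9.png

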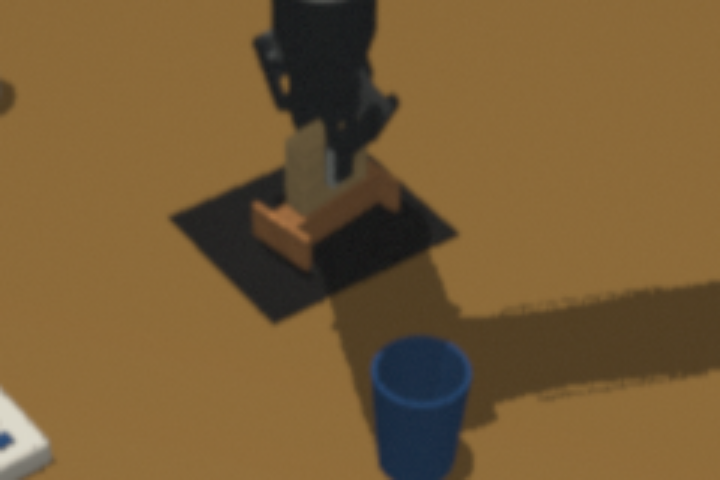

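The pusher is over the mat. Setting it down gently and checking the force.

```bash
python3 -m handwheel '[{"dx":0,"dy":0.1,"dz":0.2,"ax":0,"ay":0,"az":0},{"dx":0,"dy":0.1,"dz":0.4,"ax":0,"ay":0,"az":0},{"dx":0,"dy":0.1,"dz":0.6,"ax":0,"ay":0,"az":0},{"dx":0,"dy":0.1,"dz":0.7,"ax":0,"ay":0,"az":0},{"dx":0,"dy":0.1,"dz":0.75,"ax":0,"ay":0,"az":0},{"dx":0,"dy":0.1,"dz":0.8,"ax":0,"ay":0,"az":0},{"dx":0,"dy":0.1,"dz":0.8,"ax":0,"ay":0,"az":0},{"dx":0,"dy":0.1,"dz":0.8,"ax":0,"ay":0,"az":0}]'
```

```text
time_s: 23.2
position: [0.4579, -0.3458, 0.0566]
eef_rot: [[0.982, 0.191, -0.002], [0.191, -0.982, 0.0], [-0.002, -0.0, -1.0]]
contact_force: [0.3, -0.4, -2.4]
grip_width: 0.0211
```

```bash
python3 -m handwheel '[{"dx":0,"dy":0,"dz":0.1,"ax":0,"ay":0,"az":0},{"dx":0,"dy":0,"dz":0.2,"ax":0,"ay":0,"az":0},{"dx":0,"dy":0,"dz":0.3,"ax":0,"ay":0,"az":0},{"dx":0,"dy":0,"dz":0.4,"ax":0,"ay":0,"az":0},{"dx":0,"dy":0,"dz":0.45,"ax":0,"ay":0,"az":0},{"dx":0,"dy":0,"dz":0.5,"ax":0,"ay":0,"az":0},{"dx":0,"dy":0,"dz":0.5,"ax":0,"ay":0,"az":0},{"dx":0,"dy":0,"dz":0.5,"ax":0,"ay":0,"az":0}]'
```

```text
time_s: 24.0
position: [0.4579, -0.3458, 0.0517]
eef_rot: [[0.982, 0.191, -0.002], [0.191, -0.982, 0.0], [-0.002, -0.0, -1.0]]
contact_force: [-1.0, 0.5, -0.3]
grip_width: 0.0213
```

The mat is carrying the weight, at the same z as at pickup. Releasing and rising.

```bash
python3 -m handwheel '[{"dx":0,"dy":0,"dz":0.05,"ax":0,"ay":0,"az":0},{"dx":0,"dy":0,"dz":0.05,"ax":0,"ay":0,"az":0},{"dx":0,"dy":0,"dz":0.05,"ax":0,"ay":0,"az":0},{"dx":0,"dy":0,"dz":0.05,"ax":0,"ay":0,"az":0},{"dx":0,"dy":0,"dz":0.05,"ax":0,"ay":0,"az":0},{"dx":0,"dy":0,"dz":0.05,"ax":0,"ay":0,"az":0},{"dx":0,"dy":0,"dz":0.05,"ax":0,"ay":0,"az":0},{"dx":0,"dy":0,"dz":0.05,"ax":0,"ay":0,"az":0}]' 0
python3 -m handwheel '[{"dx":0,"dy":0,"dz":-1,"ax":0,"ay":0,"az":0},{"dx":0,"dy":0,"dz":-3,"ax":0,"ay":0,"az":0},{"dx":0,"dy":0,"dz":-6,"ax":0,"ay":0,"az":0},{"dx":0,"dy":0,"dz":-9,"ax":0,"ay":0,"az":0},{"dx":0,"dy":0,"dz":-12,"ax":0,"ay":0,"az":0},{"dx":0,"dy":0,"dz":-14,"ax":0,"ay":0,"az":0},{"dx":0,"dy":0,"dz":-14,"ax":0,"ay":0,"az":0},{"dx":0,"dy":0,"dz":-14,"ax":0,"ay":0,"az":0}]'
python3 -c "
from h import *
snap('scene','s10.png')
for n,z in(('pusher_grip',.069),('mat',0),('cup',0),('wide_pack_center',.01)):
    for q in nets.spot_point('scene',n)[:1]: print(n,q['conf'],np.round(ray('scene',np.array(q['at'])*[640,480],z),3))"
```

```text
time_s: 24.8
position: [0.4579, -0.3458, 0.051]
eef_rot: [[0.982, 0.191, -0.002], [0.191, -0.982, 0.0], [-0.002, -0.001, -1.0]]
contact_force: [-0.3, -0.3, -0.1]
grip_width: 0.0856
time_s: 25.6
position: [0.4583, -0.3458, 0.1918]
eef_rot: [[0.982, 0.191, -0.0], [0.191, -0.982, -0.0], [-0.0, -0.0, -1.0]]
contact_force: [1.1, 0.3, -0.5]
grip_width: 0.0853
pusher_grip 0.95 [ 0.461 -0.346  0.069]
mat 0.59 [ 0.45  -0.366  0.   ]
cup 0.82 [ 0.54  -0.106  0.   ]
wide_pack_center 0.26 [0.797 0.016 0.01 ]
```

View pics/s10.png

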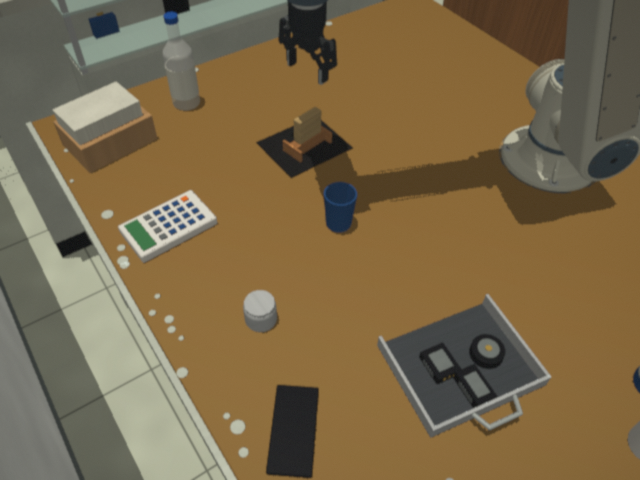

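The pusher stands upright on the mat (px 308,135), the three packs are in the pan, and the cup and tin are where they started. Handing in.

```bash
python3 -c "
from rig import order
print(order.finish_job())"
```

```text
the job is handed in; nothing more can be done
None
```

I swept all three packs into the pan one at a time (long, disc, then wide), stood the pusher back on its mat, let go, and handed the job in at about 26 s. No verdict was reported.

**Packs:** after the last sweep, my estimates put their centres in the pan frame at about long (44, -2), disc (-3, 52) and wide (-20, -37) mm. All three looked flat and well inside.

**Pusher:** it stands upright near the mat centre, with the handle point at about (0.461, -0.346). The gripper is open and clear above it.

**Cup and tin:** both matched their starting positions to within the detection error of a few mm.

**Checks that disagreed or stood out:**
- In the last picture the network reported the wide pack at low confidence (0.26) near the tin, away from the pan. I took this as a false detection, because the picture clearly shows the pack in the pan.
- At the end of the last sweep the wide pack pushed the long pack further back, probably onto the back wall, with about 18 N at the wrist, well under the limit.

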